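# Brew a long coffee on the capsule machine

## Robot

A 7-joint arm with a two-finger parallel gripper is mounted at the origin on a cart in front of the work surface, level with it; the furniture and walls round the work are solid. World frame = base frame: x ahead of the robot, y to its left, z up, the work surface at z = 0. Lengths are in m, angles in rad, forces in N, time in s.
With the tool pointing down it reaches from about 0.425 to 0.925 m from the base axis. Payload 6.8 kg.
Tool frame: the origin (TCP) lies midway between the tips of the shut fingers; the grasp point (between the pads) lies 19 mm behind it; z points along the fingers, y is the line along which they close (so a half turn about z gives the same grasp; the last joint's range is limited). The gripper opens to 85 mm and grips with 20 to 120 N. Pads are 22 mm wide; open, the fingers measure 114 mm over their backs; the gripper's body (76 mm by 85 mm) begins 54 mm behind the grasp point. The pads swing forward as they close: fully open they stand 13 mm farther back than shut.
Start: joints at [1.161, 0.477, 0.022, 1.555, -0.011, 1.109, -0.083], TCP at [0.201, -0.645, 0.231] pointing down, gripper open.
Joint ranges: [-2.96, 2.96], [-0.34, 2.1], [-1.41, 1.46], [0.24, 2.44], [-1.37, 4.51], [0.17, 1.92], [-2.96, 2.96]. Speed limits (rad/s): [2.39, 2.39, 3.14, 3.14, 3.14, 3.14, 3.14].

## Interface

Orientations are given as a unit quaternion [w, x, y, z].
In Python, from station import bot gives the robot as it stands.
- The arm moves only by the tool jog_arm, never from a script. Its argument "rows" is a list of rows, each an object of numbers: "fingers": the finger opening in mm, from 0 to 85.4; "x", "y", "z": the shift along the tool's x, y, z in mm; "ax", "ay", "az": the turn, a rotation vector about the tool's x, y, z in degrees. A call has exactly 8 rows; each row shifts and turns the commanded pose from where the row before left it, along the tool's axes as they then stand; what a row does not reach is not made up. A row lasts 1/10 s, in which the tool goes at most 50 mm and 8.59 degrees, less where a joint would pass 70% of its speed; a pose out of reach is approached as far as the arm can. A call with a gripper value outside its range is refused whole. The fingers move at their own pace and stop on an object; "force" is the grip in N (left out, the last holds). Time passes only in rows, so rows that do not move let the fingers close, or fill a call up. It gives the time, the measured TCP pose, the force, the opening and the grip force at its end, in the units of the state.
- bot.get_obs(): the state, without advancing time (a new reading comes with each control period).
- bot.read_camera(name): name is "side" or "top" or "wrist"; returns a dict with "pixels" (384x512x3 uint8, red, green, blue), "vertical_fov" (degrees; the focal length in pixels is half the picture's height over the tangent of half this angle, whatever the lens; pixels are square), "cx", "cy" (the principal point, pixels), "world_from_camera" (4x4, takes a point from camera to world coordinates). Camera axes: x right, y down, z forward; pixel columns grow to the right and rows downward; lengths in m; the calibration is good to about 2 mm. A picture is of the moment at which its call begins. There is no depth.
- bot.hand_in(): hands the job in; it is judged then, once.
The state is a dict: "t": time; "q": joint angles; "joint_vel": joint speeds; "joint_torque": joint torques, N m; "eef_pos": TCP position; "tool_rot": TCP orientation; "contact_force": force on the tool from outside, world axes, zero at the start; "torque": the same for the moment, N m; "gripper_width": opening from 0.0 (shut) to 1.0 (fully open); "grasp_force": force on a finger pad.
Only numpy, scipy, OpenCV 4.12 (cv2) and the standard library are available. Lean on these libraries where they do the work, as an engineer would, in place of code of your own. Each camera call takes 0.05 s, during which the arm holds its last target. There are 200 camera calls.

## Task

Brew a long coffee: take the tall capsule out of the capsule tray, set it bottom down and fully home in the capsule machine's open brew chamber, and push the lid fully shut over it. Only when the lid is shut, turn the spring-return dial on the machine's top clockwise past its first two clicks to the third mark, without going on to the fourth (rinse), and keep hold of it: the machine brews only while the dial is held there and springs back when let go, so finish still gripping the dial at the third mark. Leave the glass under the spout, the milk pitcher and the two flat capsules where they are.

Things in the scene. Friction and masses are not known exactly. Their poses are not given: they have to be found in the camera images.
- tall_capsule: the one tall coffee capsule, white with a foil top, 40 mm high, 20 g: rim 52 mm across and 4 mm thick at its top, body below it 42 mm tapering to 37 mm. Origin: centre of its underside, z up. Stands bottom down in a tray pocket, top 48 mm above the worktop; take it by the rim from above, fingers closing across the row (tray's y)
- flat_capsule_1: a flat capsule, same look and rim, only 26 mm high (top 34 mm above the worktop), in another pocket; leave it. Origin: centre of its underside
- flat_capsule_2: a second flat capsule, the same as the first; leave it. Origin: centre of its underside
- capsule_tray: fixed light wooden tray, 276 x 70 x 22 mm, one row of four round pockets 43 mm wide, 14 mm deep, at x = -102, -34, 34 and 102 mm of its own x axis; one is empty. Origin: centre of its underside, x along the row
- machine: fixed capsule coffee machine, 290 mm deep, 230 mm wide, black with a steel brew head; flat top deck 190 mm above the worktop. Origin on the worktop below it; its x points to its back, y to the left as seen from its front (the cup side, -x). On its top: brew chamber at x -50, y 52 mm, dial at x -50, y -58 mm
- chamber (a point): centre of the brew chamber's mouth, level with the flat steel top: round hole 45 mm wide, 44 mm deep, open upward. Seated, the capsule's rim rests on the steel and its underside is 36 mm below this point. Let go with the fingertips a little above the steel: the guided capsule drops the last few mm home
- lid (a joint): lid angle, rad: 0 fully shut, up to 1.95 open (leaning back past upright); starts open at 1.7 to 1.93. Stiff hinge: it stays where it is left (0.05 N m to move it), so push it all the way down
- lid_hinge (a point): middle of the lid's hinge axis, 42 mm behind the chamber's axis (machine's x), 8.5 mm above the steel top; the axis runs along the machine's y. The point turns with the lid, which runs from the hinge along the point's -x
- lid_edge (a point): middle of the lid's free end, 79 mm from the hinge, mid-thickness. Lid: black, 74 mm wide, 8 mm thick, its upper face 8 mm from the hinge axis on the point's +z side (facing back when open), a 30 mm wide lip reaching 12 mm past this point; shut, its top is 16.5 mm above the steel. Push it over from behind with closed fingers and press it down near its free end
- dial (a joint): dial angle, rad, growing clockwise seen from above: 0 at rest; clicks at 0.4 (one pip), 0.8 (two pips), 1.2 (three pips: third mark, long coffee), 1.6 (ring: rinse, not wanted); stop at 1.68. A spring pulls it back to 0 from everywhere (0.08 N m at rest, 0.14 N m at 1.2; the clicks add or take 0.043 N m)
- dial_grip (a point): on the dial's vertical axis at the height to grip, 28 mm above the deck. The dial: a round skirt 54 mm across, up to 11 mm above the deck, with an upright bar grip 46 mm long, 13 mm wide, top 41 mm above the deck. The point turns with it: x along the bar to the white pointer line, y across the bar. Keep fingertips above the skirt
- glass: clear drinking glass, 76 mm wide and 86 mm high, standing on the drip grid under the spout; leave it. Origin: centre of its underside
- pitcher: steel milk pitcher with a handle, 106 x 75 x 100 mm, standing between tray and machine, farther back; leave it. Origin: centre of its underside
Not all that is in view belongs to the job. What is shaped like the tall_capsule but red is not meant.

How it is judged:
On the way, in this order (a step that is already met when the one before it is completed fails the run):
1. the tall capsule is out of the tray, held clear of it (height (world z) of tall_capsule above 0.06 m and contact force between the fingers and tall_capsule above 0.3 N), for 0.1 s.
2. the tall capsule sits fully home in the brew chamber, let go (z of tall_capsule in the frame of chamber below -0.033 m and horizontal distance between tall_capsule and chamber below 0.006 m and angle between tall_capsule's own z axis and vertical below 0.08 rad and contact force between the fingers and tall_capsule below 0.1 N), for 0.2 s.
3. the lid is fully shut (value of joint lid below 0.06 rad), for 0.2 s.
4. the dial is at the third mark, held by the fingers (value of joint dial between 1.07 and 1.33 rad and contact force between the fingers and dial above 1 N), for 0.5 s.
At the end, for the whole second after the job is handed in: the fingers hold the dial (contact over 1 N) at the third mark, 1.2 rad within 0.13, against its return spring; the lid is shut (below 0.06 rad); the tall capsule sits upright in the chamber, underside at least 33 mm below its mouth, within 6 mm of its axis (all of step 4 and value of joint lid below 0.06 rad and z of tall_capsule in the frame of chamber below -0.033 m and horizontal distance between tall_capsule and chamber below 0.006 m and angle between tall_capsule's own z axis and vertical below 0.08 rad); the arm keeps its last pose, push and grip.
It fails at once if the dial is turned on towards the fourth mark (past 1.45) (value of joint dial above 1.45 rad).
It fails at once if the dial is turned (past 0.25) while the lid is not shut (value of joint dial above 0.25 rad and value of joint lid above 0.12 rad).
It fails at once if the glass under the spout is shifted more than 15 mm or tipped (distance of glass from where it was at the start of the episode above 0.015 m or angle between glass's own z axis and vertical above 0.2 rad).
It fails at once if the milk pitcher is shifted more than 20 mm (distance of pitcher from where it was at the start of the episode above 0.02 m).
It fails at once if a flat capsule is shifted more than 10 mm (distance of any of flat_capsule_1, flat_capsule_2 from where it was at the start of the episode above 0.01 m).
It also fails if it takes over 64 s, if anything falls off the work surface, if the arm or the gripper's body presses on something with over 40 N, if the wrist force passes 120 N, or if a joint passes its speed limit or range.

## Working session

There is one attempt and no reset: what is moved stays moved. The work goes in short steps, Python scripts to look and compute and a tool call to move; the robot and the scene stay as the last step left them, time stands still between calls to the robot, and variables do not carry over. Pictures are saved under pics/ and viewed, at most 10 in all, crops included, and the job is handed in when it is done.

Besides the shell and the picture viewer there is one more tool, called after ">>>" by a JSON object that holds its "method" and its "body". jog_arm: Moves the arm, as the interface text tells. Its arguments: {"type":"object","properties":{"rows":{"type":"array","items":{"type":"object","properties":{"fingers":{"type":"number"},"x":{"type":"number"},"y":{"type":"number"},"z":{"type":"number"},"ax":{"type":"number"},"ay":{"type":"number"},"az":{"type":"number"}}}},"force":{"type":"number"}},"required":["rows"]}

```bash
mkdir -p pics; ls
python3 - <<'E'
from station import bot
import cv2,numpy as np,pickle
d={}
for n in("top","side","wrist"):
    c=bot.read_camera(n); d[n]=c
    cv2.imwrite(f"pics/{n}0.png",cv2.cvtColor(c["pixels"],cv2.COLOR_RGB2BGR))
    print(n,c["vertical_fov"],c["cx"],c["cy"],np.round(c["world_from_camera"],3).tolist())
pickle.dump(d,open("cams0.pkl","wb"))
o=bot.get_obs();print(o)
E
```

```text
pics
top 43.27223582001838 260.14066213868483 191.73111298437055 [[-0.096, -0.971, 0.217, 0.319], [-0.995, 0.093, -0.023, 0.09], [0.002, -0.218, -0.976, 1.229], [0.0, 0.0, 0.0, 1.0]]
side 48.00224113115986 249.64558709121408 190.34631675913593 [[-0.982, -0.107, 0.156, 0.389], [-0.188, 0.463, -0.866, 1.172], [0.02, -0.88, -0.475, 0.722], [0.0, 0.0, 0.0, 1.0]]
wrist 61.5821758240258 256.19719871492055 190.04787717809194 [[0.297, -0.904, -0.307, 0.28], [-0.955, -0.282, -0.093, -0.62], [-0.002, 0.321, -0.947, 0.373], [0.0, 0.0, 0.0, 1.0]]
{'t': 0.15, 'q': array([ 1.16092526,  0.47761407,  0.02235383,  1.55620036, -0.01149918,
        1.10928302, -0.08308177]), 'joint_vel': array([-1.35249080e-03, -2.04443880e-03, -9.14340616e-04, -3.14147681e-03,
        4.70213477e-06,  7.70460892e-04,  2.84577542e-04]), 'joint_torque': array([ 1.22393762e-03, -5.96933734e+01,  1.60985045e+00, -2.81494600e+01,
        1.27728313e-02,  6.59861136e-03, -1.00158260e-05]), 'eef_pos': array([ 0.20047753, -0.64407861,  0.23055674]), 'tool_rot': array([-6.71151980e-04,  9.88635849e-01,  1.50328588e-01, -1.52510206e-04]), 'contact_force': array([ 0.40078125, -0.09963601,  0.06416793]), 'torque': array([ 0.02200136, -0.06055057, -0.04082758]), 'grasp_force': 0.0, 'gripper_width': 0.9976280150825932}
```

View pics/top0.png

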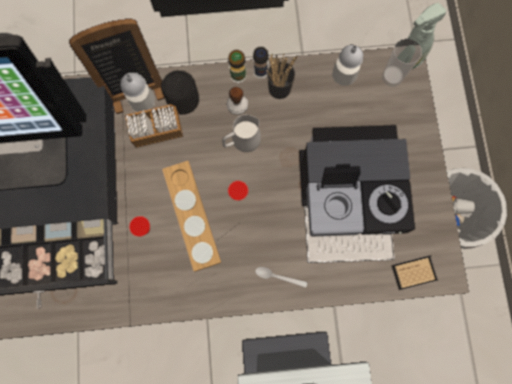

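View pics/side0.png

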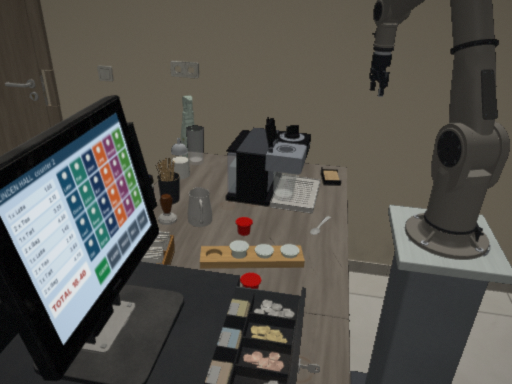

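The top view shows the tray from (178,170) to (207,262), with capsules at about (185,200), (194,226) and (202,252). The machine's chamber is near (338,206) and the dial near (389,203). I'll zoom in on these with both cameras.

Run:
```python
import cv2,numpy as np
t=cv2.imread("pics/top0.png");s=cv2.imread("pics/side0.png")
f=lambda im,u,v,w,h,k:cv2.resize(im[v:v+h,u:u+w],None,fx=k,fy=k,interpolation=cv2.INTER_CUBIC)
a=f(t,145,155,100,120,2.5*1); a=f(t,155,155,80,120,5/2*1)
A=f(t,155,155,80,120,5)[:600]   #400x600? 
B=f(t,295,120,125,150,2.667)
C=f(s,190,225,125,50,3.2);D=f(s,220,105,133,120,3)
W=np.zeros((600,800,3),np.uint8)
A=f(t,155,155,80,120,2.5) #200x300
A=f(t,160,158,66,112,2.67)
B=f(t,295,122,125,146,4.1)[:598,:]
W[:B.shape[0],:B.shape[1]]=B[:, :800]
W[:A.shape[0],520:520+A.shape[1]]=A
C=f(s,198,235,115,36,2.4);W[305:305+C.shape[0],515:515+C.shape[1]]=C
D=f(s,225,112,100,78,2.5)
W[400:400+D.shape[0],520:520+D.shape[1]]=D
cv2.imwrite("pics/z1.png",W)
```

```text
(no output)
```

View pics/z1.png

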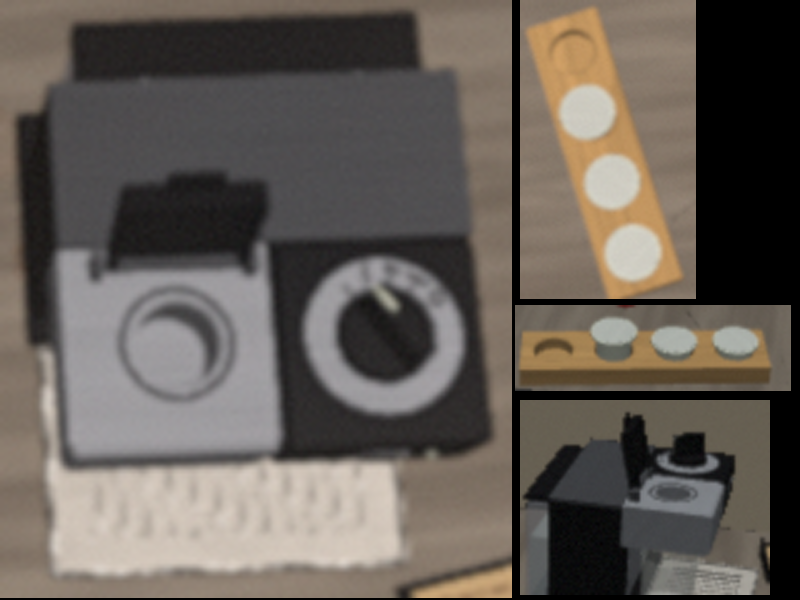

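```bash
cat > h.py <<'E'
import numpy as np,pickle,cv2
from scipy.spatial.transform import Rotation as R
def foc(c): return c["pixels"].shape[0]/2/np.tan(np.radians(c["vertical_fov"]/2))
def ray(c,u,v):
    d=np.array([(u-c["cx"])/foc(c),(v-c["cy"])/foc(c),1]);T=c["world_from_camera"]
    return T[:3,3],T[:3,:3]@d
def atz(c,u,v,z):
    o,d=ray(c,u,v);return o+d*(z-o[2])/d[2]
def proj(c,p):
    T=c["world_from_camera"];q=T[:3,:3].T@(np.asarray(p)-T[:3,3]);return q[:2]/q[2]*foc(c)+[c["cx"],c["cy"]]
def tri(c1,p1,c2,p2):
    o1,d1=ray(c1,*p1);o2,d2=ray(c2,*p2)
    s=np.linalg.lstsq(np.c_[d1,-d2],o2-o1,rcond=None)[0]
    return (o1+d1*s[0]+o2+d2*s[1])/2,np.linalg.norm(o1+d1*s[0]-o2-d2*s[1])
def Rq(q): return R.from_quat([q[1],q[2],q[3],q[0]])
E
python3 - <<'E'
from h import *
np.set_printoptions(precision=4,suppress=True)
d=pickle.load(open("cams0.pkl","rb"));t=d["top"];s=d["side"]
z=lambda u,v:(295+u/4.1,122+v/4.1)
zt=lambda u,v:(160+(u-520)/2.67,158+v/2.67)
print("tri cham",tri(t,z(177,343),s,(286.2,148.8)),"dial",tri(t,z(384,335),s,(291.8,136.4)),"cap",tri(t,zt(587,112),s,(239.3,245.8)))
ch=atz(t,*z(177,343),.19);di=atz(t,*z(384,335),.19)
print(ch,di,np.linalg.norm(ch-di),"yaw",np.degrees(np.arctan2(*(ch-di)[:2]*[-1,1])))
print("steel corners",[atz(t,*z(*p),.19) for p in((52,250),(272,240),(280,455),(65,462))])
cap=[atz(t,*zt(*p),h) for p,h in(((587,112),.048),((612,182),.034),((633,252),.034),((572,50),.022))]
print(cap, [np.degrees(np.arctan2(*(cap[0]-cap[2])[[1,0]]))])
print("dial ptr",[atz(t,*z(*p),.231) for p in((375,287),(397,310))])
o=pickle.load
E
```

```text
tri cham (array([ 0.5034, -0.1007,  0.1884]), np.float64(7.117336304929242e-05)) dial (array([ 0.497 , -0.2111,  0.1893]), np.float64(6.0805288009208284e-05)) cap (array([0.5795, 0.2513, 0.0462]), np.float64(0.0002593131383657657))
[ 0.5032 -0.1004  0.19  ] [ 0.497  -0.2109  0.19  ] 0.1107203644623989 yaw -3.2191552523631173
steel corners [array([ 0.5602, -0.04  ,  0.19  ]), array([ 0.5544, -0.1588,  0.19  ]), array([ 0.4385, -0.1465,  0.19  ]), array([ 0.4456, -0.0334,  0.19  ])]
[array([0.579 , 0.2511, 0.048 ]), array([0.5133, 0.2339, 0.034 ]), array([0.4466, 0.219 , 0.034 ]), array([0.6469, 0.2652, 0.022 ])] [np.float64(13.628207562722162)]
dial ptr [array([ 0.5153, -0.1983,  0.231 ]), array([ 0.5023, -0.2077,  0.231 ])]
```

The white capsule next to the empty pocket is the tall one; its top is 46–48 mm high when triangulated. Steel is at z = 0.19. The capsule is at (0.579, 0.251), the chamber at (0.503, -0.100) and the dial at (0.497, -0.211). Next I raise the arm and swing it over.

>>> {"method": "jog_arm", "body": {"rows": [{"az": 3.7, "z": -50, "fingers": 85}, {"z": -50}, {"x": 40, "y": -24}, {"x": 40, "y": -24}, {"x": 40, "y": -24}, {"x": 40, "y": -24}, {"x": 40, "y": -24}, {"x": 40, "y": -24}]}}

```text
invalid input
```

```bash
cat >> h.py <<'E'
np.set_printoptions(precision=4,suppress=True)
def st(bot):
    o=bot.get_obs();r=Rq(o["tool_rot"]);m=r.as_matrix()
    print("t",round(o["t"],2),"pos",o["eef_pos"],"yaw",np.degrees(np.arctan2(m[1,0],m[0,0])).round(2),"tilt",np.degrees(np.arccos(-m[2,2])).round(2),"q",o["q"].round(2),"F",o["contact_force"].round(2),"w",round(o["gripper_width"],3),"gf",round(o["grasp_force"],2))
    return o
def go(bot,p,yaw=None,tiltfix=True):
    "tool-frame shift mm, and rotvec deg to a down pose with given yaw"
    o=st(bot);r=Rq(o["tool_rot"]);print("shift mm",(r.inv().apply(np.array(p)-o["eef_pos"])*1000).round(1))
    if yaw is not None:
        y=np.radians(yaw);T=R.from_matrix(np.array([[np.cos(y),np.sin(y),0],[np.sin(y),-np.cos(y),0],[0,0,-1]]))
        print("turn deg",np.degrees((r.inv()*T).as_rotvec()).round(2),"shift in target frame",(T.inv().apply(np.array(p)-o["eef_pos"])*1000).round(1))
E
python3 - <<'E'
from h import *;from station import bot
go(bot,[.579,.251,.20],13.6)
E
```

```text
t 0.15 pos [ 0.2005 -0.6441  0.2306] yaw 17.29 tilt 0.08 q [ 1.16  0.48  0.02  1.56 -0.01  1.11 -0.08] F [ 0.4  -0.1   0.06] w 0.998 gf 0.0
shift mm [ 627.5 -742.1   31.5]
turn deg [-0.08  0.01  3.69] shift in target frame [ 578.4 -781.    30.6]
```

>>> {"method": "jog_arm", "body": {"rows": [{"x": 0, "y": 0, "z": -50, "ax": 0, "ay": 0, "az": 3.7, "fingers": 85}, {"x": 0, "y": 0, "z": -50, "ax": 0, "ay": 0, "az": 0, "fingers": 85}, {"x": 40, "y": -24, "z": 0, "ax": 0, "ay": 0, "az": 0, "fingers": 85}, {"x": 40, "y": -24, "z": 0, "ax": 0, "ay": 0, "az": 0, "fingers": 85}, {"x": 40, "y": -24, "z": 0, "ax": 0, "ay": 0, "az": 0, "fingers": 85}, {"x": 40, "y": -24, "z": 0, "ax": 0, "ay": 0, "az": 0, "fingers": 85}, {"x": 40, "y": -24, "z": 0, "ax": 0, "ay": 0, "az": 0, "fingers": 85}, {"x": 40, "y": -24, "z": 0, "ax": 0, "ay": 0, "az": 0, "fingers": 85}], "force": 40}}

```text
t: 0.95
eef_pos: [0.401, -0.4465, 0.3312]
tool_rot: [-0.0, 0.993, 0.118, -0.0]
contact_force: [0.5, -0.1, -0.3]
gripper_width: 0.995
grasp_force: 0.0
```

Run:
```python
from h import *;from station import bot
go(bot,[.579,.251,.20],13.6)
```

```text
t 0.95 pos [ 0.401  -0.4465  0.3312] yaw 13.58 tilt 0.02 q [ 0.79  0.28 -0.08  1.61  0.02  1.25 -0.62] F [ 0.54 -0.09 -0.26] w 0.995 gf 0.0
shift mm [ 336.9 -636.2  131.2]
turn deg [-0.01  0.01 -0.02] shift in target frame [ 337.  -636.1  131.2]
```

>>> {"method": "jog_arm", "body": {"rows": [{"x": 20, "y": -44, "z": 0, "ax": 0, "ay": 0, "az": 0, "fingers": 85}, {"x": 20, "y": -44, "z": 0, "ax": 0, "ay": 0, "az": 0, "fingers": 85}, {"x": 20, "y": -44, "z": 0, "ax": 0, "ay": 0, "az": 0, "fingers": 85}, {"x": 20, "y": -44, "z": 0, "ax": 0, "ay": 0, "az": 0, "fingers": 85}, {"x": 20, "y": -44, "z": 0, "ax": 0, "ay": 0, "az": 0, "fingers": 85}, {"x": 20, "y": -44, "z": 0, "ax": 0, "ay": 0, "az": 0, "fingers": 85}, {"x": 20, "y": -44, "z": 0, "ax": 0, "ay": 0, "az": 0, "fingers": 85}, {"x": 20, "y": -44, "z": 0, "ax": 0, "ay": 0, "az": 0, "fingers": 85}]}}

```text
t: 1.75
eef_pos: [0.4727, -0.0665, 0.3313]
tool_rot: [0.0, 0.993, 0.118, 0.0]
contact_force: [1.2, 0.3, -0.6]
gripper_width: 0.996
grasp_force: 0.0
```

>>> {"method": "jog_arm", "body": {"rows": [{"x": 24, "y": -40, "z": 0, "ax": 0, "ay": 0, "az": 0, "fingers": 85}, {"x": 24, "y": -40, "z": 0, "ax": 0, "ay": 0, "az": 0, "fingers": 85}, {"x": 24, "y": -40, "z": 0, "ax": 0, "ay": 0, "az": 0, "fingers": 85}, {"x": 24, "y": -40, "z": 15, "ax": 0, "ay": 0, "az": 0, "fingers": 85}, {"x": 24, "y": -40, "z": 20, "ax": 0, "ay": 0, "az": 0, "fingers": 85}, {"x": 24, "y": -40, "z": 20, "ax": 0, "ay": 0, "az": 0, "fingers": 85}, {"x": 24, "y": -34, "z": 20, "ax": 0, "ay": 0, "az": 0, "fingers": 85}, {"x": 8, "y": -10, "z": 30, "ax": 0, "ay": 0, "az": 0, "fingers": 85}]}}

```text
t: 2.55
eef_pos: [0.5772, 0.2538, 0.2269]
tool_rot: [-0.002, 0.993, 0.121, 0.001]
contact_force: [0.1, -0.7, 0.3]
gripper_width: 0.998
grasp_force: 0.0
```

Run:
```python
from h import *;from station import bot
go(bot,[.579,.251,.034],13.6)
c=bot.read_camera("wrist");pickle.dump(c,open("w1.pkl","wb"))
print(c["world_from_camera"].round(3).tolist(),proj(c,[.579,.251,.048]))
cv2.imwrite("pics/w1.png",cv2.cvtColor(c["pixels"],cv2.COLOR_RGB2BGR))
```

```text
t 2.55 pos [0.5772 0.2538 0.2269] yaw 13.89 tilt 0.27 q [-0.12  0.46 -0.53  1.65  0.25  1.1  -2.05] F [ 0.09 -0.73  0.29] w 0.998 gf 0.0
shift mm [  0.6   3.9 192.9]
turn deg [-0.22 -0.16  0.29] shift in target frame [  1.1   3.1 192.9]
[[0.24, -0.92, -0.31, 0.657], [-0.971, -0.229, -0.072, 0.272], [-0.004, 0.318, -0.948, 0.37], [0.0, 0.0, 0.0, 1.0]] [259.4687 165.174 ]
```

View pics/w1.png

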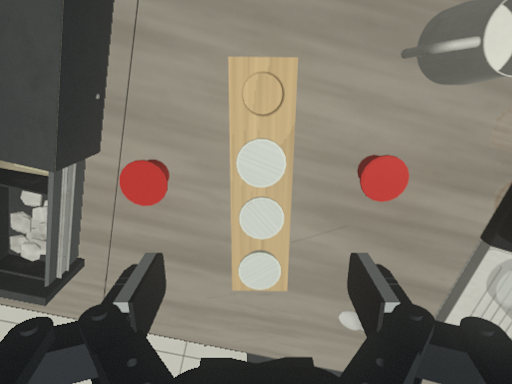

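The wrist view confirms the tall capsule, with its foil centred at about (261.5,163). It is the second from the top, below the empty pocket at (263,93), and the fingers are aligned with the tray.

Run:
```python
from h import *;from station import bot
c=pickle.load(open("w1.pkl","rb"))
g=cv2.cvtColor(c["pixels"],cv2.COLOR_RGB2HSV)
m=((g[...,1]<40)&(g[...,2]>150)).astype(np.uint8);m[:,:225]=0;m[:,300:]=0;m[:120]=0;m[300:]=0
n,l,s,ce=cv2.connectedComponentsWithStats(m)
P=[]
for i in range(1,n):
    if s[i,4]>500: P.append(ce[i]); print(s[i],ce[i])
P.sort(key=lambda p:p[1])
a=atz(c,*P[0],.048);b=atz(c,*P[2],.034);f=atz(c,*P[1],.034);print(a,f,b,np.degrees(np.arctan2(*(a-b)[[1,0]])),np.linalg.norm(a-b))
go(bot,[a[0],a[1],.035],13.5)
```

```text
[ 236  139   50   49 1912] [260.7803 162.5664]
[ 239  197   45   42 1499] [261.1201 217.6097]
[ 238  252   43   38 1269] [259.2388 270.3444]
[0.582  0.2504 0.048 ] [0.5168 0.2334 0.034 ] [0.4495 0.2188 0.034 ] 13.414260147660356 0.13691182813260583
t 2.6 pos [0.5747 0.2519 0.2205] yaw 13.91 tilt 0.36 q [-0.13  0.46 -0.52  1.65  0.25  1.1  -2.05] F [-1.11  0.49 -3.8 ] w 0.997 gf 0.0
shift mm [  7.8   3.6 185.5]
turn deg [-0.11  0.34  0.41] shift in target frame [  6.7   3.2 185.5]
```

>>> {"method": "jog_arm", "body": {"rows": [{"x": 4, "y": 1, "z": 25, "ax": 0, "ay": 0, "az": 0, "fingers": 85}, {"x": 0, "y": 0, "z": 25, "ax": 0, "ay": 0, "az": 0, "fingers": 85}, {"x": 0, "y": 0, "z": 25, "ax": 0, "ay": 0, "az": 0, "fingers": 85}, {"x": 0, "y": 0, "z": 25, "ax": 0, "ay": 0, "az": 0, "fingers": 85}, {"x": 0, "y": 0, "z": 20, "ax": 0, "ay": 0, "az": 0, "fingers": 85}, {"x": 0, "y": 0, "z": 10, "ax": 0, "ay": 0, "az": 0, "fingers": 85}, {"x": 0, "y": 0, "z": 0, "ax": 0, "ay": 0, "az": 0, "fingers": 85}, {"x": 0, "y": 0, "z": 0, "ax": 0, "ay": 0, "az": 0, "fingers": 85}]}}

```text
t: 3.4
eef_pos: [0.5814, 0.2477, 0.0978]
tool_rot: [-0.0, 0.993, 0.118, 0.0]
contact_force: [-1.0, 0.4, 0.1]
gripper_width: 0.995
grasp_force: 0.0
```

Run:
```python
from h import *;from station import bot
go(bot,[.581,.2505,.035],13.5)
c=bot.read_camera("wrist");g=cv2.cvtColor(c["pixels"],cv2.COLOR_RGB2HSV)
m=((g[...,1]<40)&(g[...,2]>150)).astype(np.uint8)
n,l,s,ce=cv2.connectedComponentsWithStats(m)
for i in range(1,n):
    if s[i,4]>1500: print(s[i],ce[i],atz(c,*ce[i],.048))
```

```text
t 3.4 pos [0.5814 0.2477 0.0978] yaw 13.57 tilt 0.05 q [-0.16  0.6  -0.47  1.75  0.34  0.88 -2.11] F [-0.98  0.43  0.08] w 0.995 gf 0.0
shift mm [ 0.2 -2.8 62.8]
turn deg [-0.01 -0.05  0.07] shift in target frame [ 0.2 -2.8 62.8]
[ 213  178   79   73 4557] [251.9427 213.8916] [0.582  0.2501 0.048 ]
[ 221  261   67   58 3088] [254.2584 289.4741] [0.5262 0.2352 0.048 ]
```

>>> {"method": "jog_arm", "body": {"rows": [{"x": 0.6, "y": -2.5, "z": 15, "ax": 0, "ay": 0, "az": 0, "fingers": 85}, {"x": 0, "y": 0, "z": 20, "ax": 0, "ay": 0, "az": 0, "fingers": 85}, {"x": 0, "y": 0, "z": 18, "ax": 0, "ay": 0, "az": 0, "fingers": 85}, {"x": 0, "y": 0, "z": 10, "ax": 0, "ay": 0, "az": 0, "fingers": 85}, {"x": 0, "y": 0, "z": 0, "ax": 0, "ay": 0, "az": 0, "fingers": 85}, {"x": 0, "y": 0, "z": 0, "ax": 0, "ay": 0, "az": 0, "fingers": 46}, {"x": 0, "y": 0, "z": 0, "ax": 0, "ay": 0, "az": 0, "fingers": 46}, {"x": 0, "y": 0, "z": 0, "ax": 0, "ay": 0, "az": 0, "fingers": 46}], "force": 30}}

```text
t: 4.25
eef_pos: [0.5818, 0.2507, 0.0352]
tool_rot: [-0.0, 0.993, 0.118, 0.001]
contact_force: [-1.0, -1.0, 2.8]
gripper_width: 0.587
grasp_force: 30.7
```

>>> {"method": "jog_arm", "body": {"rows": [{"x": 0, "y": 0, "z": 0, "ax": 0, "ay": 0, "az": 0, "fingers": 46}, {"x": 0, "y": 0, "z": 0, "ax": 0, "ay": 0, "az": 0, "fingers": 46}, {"x": 0, "y": 0, "z": 0, "ax": 0, "ay": 0, "az": 0, "fingers": 46}, {"x": 0, "y": 0, "z": 0, "ax": 0, "ay": 0, "az": 0, "fingers": 46}, {"x": 0, "y": 0, "z": 0, "ax": 0, "ay": 0, "az": 0, "fingers": 46}, {"x": 0, "y": 0, "z": 0, "ax": 0, "ay": 0, "az": 0, "fingers": 46}, {"x": 0, "y": 0, "z": 0, "ax": 0, "ay": 0, "az": 0, "fingers": 46}, {"x": 0, "y": 0, "z": 0, "ax": 0, "ay": 0, "az": 0, "fingers": 46}]}}

```text
t: 5.05
eef_pos: [0.5816, 0.2507, 0.0352]
tool_rot: [-0.0, 0.993, 0.118, 0.001]
contact_force: [-1.2, -0.8, 7.1]
gripper_width: 0.582
grasp_force: 30.6
```

Run:
```python
from h import *;from station import bot
st(bot)
c=bot.read_camera("wrist")
cv2.imwrite("pics/w2.png",cv2.cvtColor(c["pixels"],cv2.COLOR_RGB2BGR))
```

```text
t 5.05 pos [0.5816 0.2507 0.0352] yaw 13.59 tilt 0.11 q [-0.19  0.68 -0.44  1.77  0.39  0.77 -2.16] F [-1.17 -0.84  7.13] w 0.582 gf 30.63
```

View pics/w2.png

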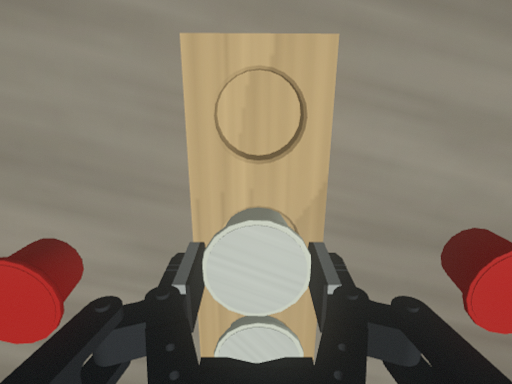

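The capsule is gripped at its rim, with the foil centred at about (257,267). The flat one below, at (257,340), is untouched. Now I lift it.

>>> {"method": "jog_arm", "body": {"rows": [{"x": 0, "y": 0, "z": -6, "ax": 0, "ay": 0, "az": 0, "fingers": 46}, {"x": 0, "y": 0, "z": -14, "ax": 0, "ay": 0, "az": 0, "fingers": 46}, {"x": 0, "y": 0, "z": -30, "ax": 0, "ay": 0, "az": 0, "fingers": 46}, {"x": 0, "y": 0, "z": -40, "ax": 0, "ay": 0, "az": 0, "fingers": 46}, {"x": 0, "y": 0, "z": -45, "ax": 0, "ay": 0, "az": 0, "fingers": 46}, {"x": 0, "y": 0, "z": -45, "ax": 0, "ay": 0, "az": 0, "fingers": 46}, {"x": 0, "y": 0, "z": -30, "ax": 0, "ay": 0, "az": 0, "fingers": 46}, {"x": 0, "y": 0, "z": 0, "ax": 0, "ay": 0, "az": 0, "fingers": 46}]}}

```text
t: 5.9
eef_pos: [0.5832, 0.252, 0.2507]
tool_rot: [-0.002, 0.993, 0.118, 0.005]
contact_force: [-0.0, -0.1, -0.2]
gripper_width: 0.587
grasp_force: 31.2
```

Run:
```python
from h import *;from station import bot
go(bot,[.503,-.100,.245],-3.2)
c=bot.read_camera("wrist");s=bot.read_camera("side");o=bot.get_obs()
pickle.dump((c,s,o),open("w3.pkl","wb"))
a=c["pixels"][200:340,170:345];p=proj(s,o["eef_pos"]).astype(int);print(p)
b=s["pixels"][p[1]-45:p[1]+35,p[0]-50:p[0]+50]
W=np.zeros((400,800,3),np.uint8);A=cv2.resize(a,(440,352));B=cv2.resize(b,(350,280),interpolation=cv2.INTER_CUBIC)
W[:352,:440]=A;W[:280,450:]=B
cv2.imwrite("pics/w3.png",cv2.cvtColor(W,cv2.COLOR_RGB2BGR))
```

```text
t 5.9 pos [0.5832 0.252  0.2507] yaw 13.59 tilt 0.59 q [-0.12  0.44 -0.53  1.61  0.24  1.14 -2.04] F [-0.05 -0.13 -0.23] w 0.587 gf 31.21
shift mm [-160.7  323.3    3.4]
turn deg [-0.2  -0.55 16.79] shift in target frame [-60.4 355.9   5.7]
[239 178]
```

View pics/w3.png

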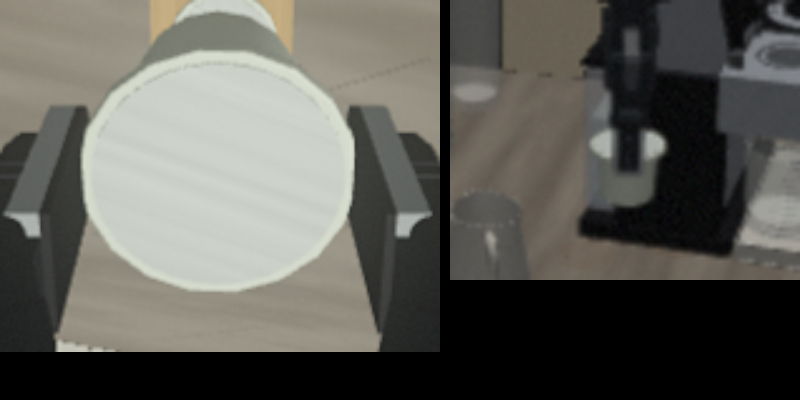

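The capsule is held. The rim box in the wrist view spans u 203–311 and v 220–316, and the side view shows it upright with the tips about 11 mm below the rim top. I'll fit its pose in the hand.

Run:
```python
from h import *
from scipy.optimize import least_squares
c,s,o=pickle.load(open("w3.pkl","rb"));r=Rq(o["tool_rot"])
px=c["pixels"].astype(int);sub=px[:, :,:]
m=((px.min(2)>170)).astype(np.uint8)
n,l,S,ce=cv2.connectedComponentsWithStats(m);i=l[265,257];print(S[i])
cn=max(cv2.findContours((l==i).astype(np.uint8),0,1)[0],key=cv2.contourArea);e=cv2.fitEllipse(cn);print(e)
M=np.array([203,310.8,219.9,315.8])
a=np.linspace(0,2*np.pi,200)
def f(p,full=False):
    P=np.c_[.026*np.cos(a),.026*np.sin(a),0*a]@R.from_euler("y",p[3]).as_matrix().T+p[:3]
    U=np.array([proj(c,r.apply(x)+o["eef_pos"]) for x in P]);return np.r_[U.min(0)[0],U.max(0)[0],U.min(0)[1],U.max(0)[1]]-M
q=least_squares(f,[0,0,-.013,0],x_scale=[.01,.01,.01,.1]);print(q.x[:3]*1000,np.degrees(q.x[3]),q.fun)
```

```text
[ 203  220  108   96 8235]
((256.4768371582031, 267.551025390625), (95.15533447265625, 108.23367309570312), 89.16838073730469)
[ -1.4809  -0.2892 -13.4031] -1.8196142265928281 [-0.  0.  0. -0.]
```

>>> {"method": "jog_arm", "body": {"rows": [{"x": 0, "y": 0, "z": 0, "ax": 0, "ay": -0.5, "az": 8.4, "fingers": 46}, {"x": 0, "y": 0, "z": 0, "ax": 0, "ay": 0, "az": 8.4, "fingers": 46}, {"x": -9, "y": 44, "z": 0, "ax": 0, "ay": 0, "az": 0, "fingers": 46}, {"x": -9, "y": 48, "z": 0, "ax": 0, "ay": 0, "az": 0, "fingers": 46}, {"x": -9, "y": 48, "z": 0, "ax": 0, "ay": 0, "az": 0, "fingers": 46}, {"x": -9, "y": 48, "z": 0, "ax": 0, "ay": 0, "az": 0, "fingers": 46}, {"x": -9, "y": 48, "z": 0, "ax": 0, "ay": 0, "az": 0, "fingers": 46}, {"x": -9, "y": 40, "z": 0, "ax": 0, "ay": 0, "az": 0, "fingers": 46}]}}

```text
t: 6.8
eef_pos: [0.5096, -0.0254, 0.2436]
tool_rot: [0.001, 1.0, -0.029, -0.006]
contact_force: [0.5, -0.1, -0.2]
gripper_width: 0.584
grasp_force: 31.2
```

>>> {"method": "jog_arm", "body": {"rows": [{"x": 0, "y": 10, "z": 0, "ax": 0, "ay": 0, "az": 0, "fingers": 46}, {"x": 0, "y": 0, "z": 0, "ax": 0, "ay": 0, "az": 0, "fingers": 46}, {"x": 0, "y": 0, "z": 0, "ax": 0, "ay": 0, "az": 0, "fingers": 46}, {"x": 0, "y": 0, "z": 0, "ax": 0, "ay": 0, "az": 0, "fingers": 46}, {"x": 0, "y": 0, "z": 0, "ax": 0, "ay": 0, "az": 0, "fingers": 46}, {"x": 0, "y": 0, "z": 0, "ax": 0, "ay": 0, "az": 0, "fingers": 46}, {"x": 0, "y": 0, "z": 0, "ax": 0, "ay": 0, "az": 0, "fingers": 46}, {"x": 0, "y": 0, "z": 0, "ax": 0, "ay": 0, "az": 0, "fingers": 46}]}}

```text
t: 7.6
eef_pos: [0.5111, -0.032, 0.2449]
tool_rot: [0.001, 1.0, -0.028, -0.004]
contact_force: [1.1, -0.2, -0.2]
gripper_width: 0.582
grasp_force: 31.2
```

Run:
```python
from h import *;from station import bot
go(bot,[.5047,-.1004,.245],-3.2)
c=bot.read_camera("wrist");o=bot.get_obs()
pickle.dump((c,o),open("w4.pkl","wb"))
print([proj(c,p).round(1) for p in ([.5033,-.1005,.19],[.497,-.211,.19])])
cv2.imwrite("pics/w4.png",cv2.cvtColor(c["pixels"],cv2.COLOR_RGB2BGR))
```

```text
t 7.6 pos [ 0.5111 -0.032   0.2449] yaw -3.18 tilt 0.5 q [ 0.28  0.23 -0.39  1.9   0.1   1.05 -1.78] F [ 1.11 -0.22 -0.18] w 0.582 gf 31.25
shift mm [-2.6 68.6  0.1]
turn deg [0.11 0.48 0.02] shift in target frame [-2.5 68.6 -0.1]
[array([358.3, 217.3]), array([523.6, 217.4])]
```

View pics/w4.png

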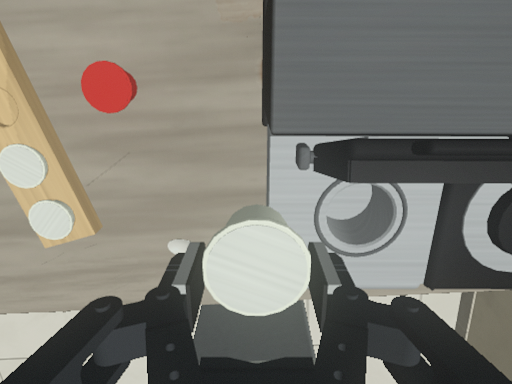

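The chamber ring is centred at about (360,215), within 1–2 mm of the estimate, and the lid stands open behind it at about (410,160). I'll move over the chamber and settle.

>>> {"method": "jog_arm", "body": {"rows": [{"x": -1.7, "y": 10, "z": 0, "ax": 0, "ay": 0.5, "az": 0, "fingers": 46}, {"x": 0, "y": 15, "z": 0, "ax": 0, "ay": 0, "az": 0, "fingers": 46}, {"x": 0, "y": 20, "z": 0, "ax": 0, "ay": 0, "az": 0, "fingers": 46}, {"x": 0, "y": 15, "z": 0, "ax": 0, "ay": 0, "az": 0, "fingers": 46}, {"x": 0, "y": 9.5, "z": 5, "ax": 0, "ay": 0, "az": 0, "fingers": 46}, {"x": 0, "y": 0, "z": 5, "ax": 0, "ay": 0, "az": 0, "fingers": 46}, {"x": 0, "y": 0, "z": 5, "ax": 0, "ay": 0, "az": 0, "fingers": 46}, {"x": 0, "y": 0, "z": 0, "ax": 0, "ay": 0, "az": 0, "fingers": 46}]}}

```text
t: 8.45
eef_pos: [0.5049, -0.1007, 0.229]
tool_rot: [0.001, 1.0, -0.027, -0.001]
contact_force: [0.1, -1.6, -0.3]
gripper_width: 0.586
grasp_force: 31.2
```

Run:
```python
from h import *;from station import bot
go(bot,[.5055,-.1013,.191],-3.2)
c=bot.read_camera("wrist");t=bot.read_camera("top")
A=c["pixels"][110:340,150:400];B=cv2.resize(t["pixels"][150:260,290:420],None,fx=3,fy=3,interpolation=cv2.INTER_CUBIC)
W=np.zeros((380,800,3),np.uint8);A=cv2.resize(A,(400,368));W[:368,:400]=A;W[:330,405:795]=B
cv2.imwrite("pics/w5.png",cv2.cvtColor(W,cv2.COLOR_RGB2BGR))
```

```text
t 8.45 pos [ 0.5049 -0.1007  0.229 ] yaw -3.13 tilt 0.11 q [ 0.38  0.24 -0.35  1.92  0.1   1.   -1.64] F [ 0.12 -1.61 -0.32] w 0.586 gf 31.25
shift mm [ 0.7  0.6 38. ]
turn deg [0.07 0.08 0.07] shift in target frame [ 0.7  0.6 38. ]
```

View pics/w5.png

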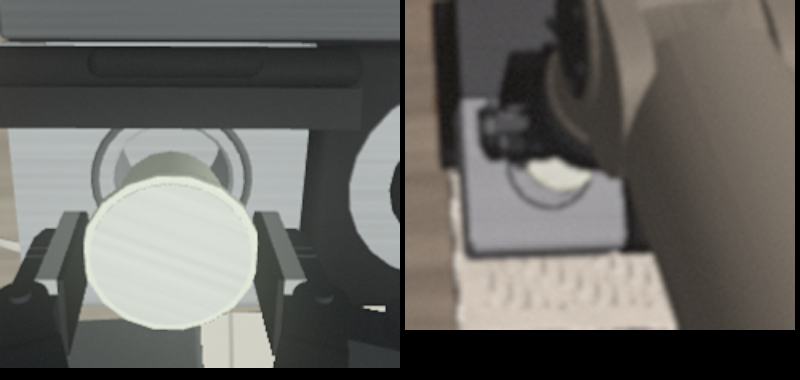

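The capsule and ring are both laterally centred at about u = 171 in the crop, so I'll descend.

>>> {"method": "jog_arm", "body": {"rows": [{"x": 0.5, "y": 0.5, "z": 4, "ax": 0, "ay": 0, "az": 0, "fingers": 46}, {"x": 0, "y": 0, "z": 5, "ax": 0, "ay": 0, "az": 0, "fingers": 46}, {"x": 0, "y": 0, "z": 5, "ax": 0, "ay": 0, "az": 0, "fingers": 46}, {"x": 0, "y": 0, "z": 5, "ax": 0, "ay": 0, "az": 0, "fingers": 46}, {"x": 0, "y": 0, "z": 5, "ax": 0, "ay": 0, "az": 0, "fingers": 46}, {"x": 0, "y": 0, "z": 4, "ax": 0, "ay": 0, "az": 0, "fingers": 46}, {"x": 0, "y": 0, "z": 0, "ax": 0, "ay": 0, "az": 0, "fingers": 46}, {"x": 0, "y": 0, "z": 0, "ax": 0, "ay": 0, "az": 0, "fingers": 46}]}}

```text
t: 9.35
eef_pos: [0.5059, -0.1022, 0.202]
tool_rot: [0.001, 1.0, -0.028, 0.0]
contact_force: [-0.7, -1.4, -0.7]
gripper_width: 0.582
grasp_force: 31.2
```

Run:
```python
from h import *;from station import bot
go(bot,[.5055,-.1013,.191],-3.2)
```

```text
t 9.35 pos [ 0.5059 -0.1022  0.202 ] yaw -3.21 tilt 0.11 q [ 0.37  0.27 -0.35  1.94  0.12  0.94 -1.66] F [-0.68 -1.4  -0.7 ] w 0.582 gf 31.25
shift mm [-0.5 -0.9 11. ]
turn deg [ 0.11 -0.01 -0.01] shift in target frame [-0.5 -0.9 11. ]
```

>>> {"method": "jog_arm", "body": {"rows": [{"x": -0.2, "y": -0.5, "z": 4, "ax": 0, "ay": 0, "az": 0, "fingers": 46}, {"x": 0, "y": 0, "z": 4, "ax": 0, "ay": 0, "az": 0, "fingers": 46}, {"x": 0, "y": 0, "z": 2.5, "ax": 0, "ay": 0, "az": 0, "fingers": 46}, {"x": 0, "y": 0, "z": 0, "ax": 0, "ay": 0, "az": 0, "fingers": 46}, {"x": 0, "y": 0, "z": 0, "ax": 0, "ay": 0, "az": 0, "fingers": 70}, {"x": 0, "y": 0, "z": 0, "ax": 0, "ay": 0, "az": 0, "fingers": 75}, {"x": 0, "y": 0, "z": 0, "ax": 0, "ay": 0, "az": 0, "fingers": 75}, {"x": 0, "y": 0, "z": 0, "ax": 0, "ay": 0, "az": 0, "fingers": 75}]}}

```text
t: 10.15
eef_pos: [0.5058, -0.1017, 0.1917]
tool_rot: [0.001, 1.0, -0.028, 0.0]
contact_force: [-0.1, 0.7, -0.8]
gripper_width: 0.881
grasp_force: 0.0
```

>>> {"method": "jog_arm", "body": {"rows": [{"x": 0, "y": 0, "z": 0, "ax": 0, "ay": 0, "az": 0, "fingers": 75}, {"x": 0, "y": 0, "z": -10, "ax": 0, "ay": 0, "az": 0, "fingers": 75}, {"x": 0, "y": 0, "z": -20, "ax": 0, "ay": 0, "az": 0, "fingers": 75}, {"x": 0, "y": 0, "z": -30, "ax": 0, "ay": 0, "az": 0, "fingers": 75}, {"x": 0, "y": 0, "z": -30, "ax": 0, "ay": 0, "az": 0, "fingers": 75}, {"x": 0, "y": 0, "z": -30, "ax": 0, "ay": 0, "az": 0, "fingers": 75}, {"x": 0, "y": 0, "z": -10, "ax": 0, "ay": 0, "az": 0, "fingers": 75}, {"x": 0, "y": 0, "z": 0, "ax": 0, "ay": 0, "az": 0, "fingers": 75}]}}

```text
t: 10.95
eef_pos: [0.5065, -0.1015, 0.3234]
tool_rot: [0.001, 1.0, -0.028, 0.002]
contact_force: [-0.4, 0.5, -1.0]
gripper_width: 0.878
grasp_force: 0.0
```

Run:
```python
from h import *;from station import bot
st(bot)
c=bot.read_camera("wrist");s=bot.read_camera("side");pickle.dump((c,s),open("w6.pkl","wb"))
B=cv2.resize(s["pixels"][100:200,220:330],None,fx=3.2,fy=3.2,interpolation=cv2.INTER_CUBIC)
A=cv2.resize(c["pixels"],(440,330));W=np.zeros((340,800,3),np.uint8);W[:330,:440]=A;W[:320,445:797]=B
print([proj(c,p) for p in([.504,-.1013,.194],)])
cv2.imwrite("pics/w6.png",cv2.cvtColor(W,cv2.COLOR_RGB2BGR))
```

```text
t 10.95 pos [ 0.5065 -0.1015  0.3234] yaw -3.21 tilt 0.26 q [ 0.39  0.16 -0.35  1.79  0.06  1.2  -1.61] F [-0.43  0.47 -0.99] w 0.878 gf 0.0
[array([255.3124, 183.2018])]
```

View pics/w6.png

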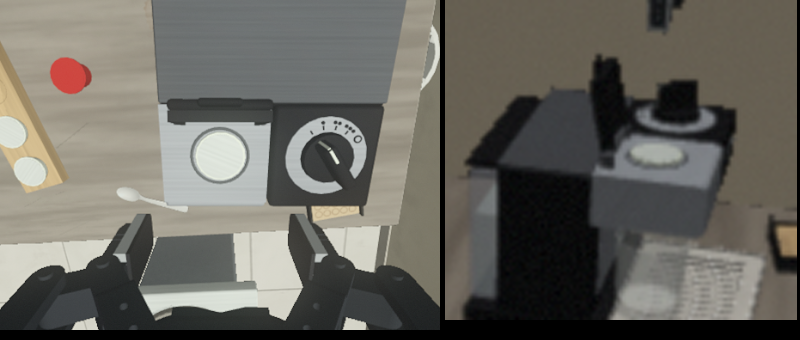

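The capsule is seated, its foil centred in the ring, and the lid is open behind it. Next I close the fingers and go behind the lid.

>>> {"method": "jog_arm", "body": {"rows": [{"x": 0, "y": 0, "z": -10, "ax": 0, "ay": 0, "az": 0, "fingers": 0}, {"x": 20, "y": 0, "z": 0, "ax": 0, "ay": 0, "az": 0, "fingers": 0}, {"x": 25, "y": 0, "z": 0, "ax": 0, "ay": 0, "az": 0, "fingers": 0}, {"x": 25, "y": 0, "z": 0, "ax": 0, "ay": 0, "az": 0, "fingers": 0}, {"x": 25, "y": 0, "z": 0, "ax": 0, "ay": 0, "az": 0, "fingers": 0}, {"x": 16, "y": 0, "z": 0, "ax": 0, "ay": 0, "az": 0, "fingers": 0}, {"x": 0, "y": 0, "z": 0, "ax": 0, "ay": 0, "az": 0, "fingers": 0}, {"x": 0, "y": 0, "z": 0, "ax": 0, "ay": 0, "az": 0, "fingers": 0}]}}

```text
t: 11.85
eef_pos: [0.616, -0.1075, 0.3307]
tool_rot: [0.001, 1.0, -0.028, -0.001]
contact_force: [0.6, -0.3, 0.1]
gripper_width: 0.002
grasp_force: 0.0
```

Run:
```python
from h import *;from station import bot
go(bot,[.617,-.1077,.263],-3.2)
```

```text
t 11.85 pos [ 0.616  -0.1075  0.3307] yaw -3.2 tilt 0.14 q [ 0.33  0.35 -0.34  1.54  0.12  1.28 -1.66] F [ 0.56 -0.32  0.11] w 0.002 gf 0.0
shift mm [ 1.1  0.  67.7]
turn deg [0.09 0.11 0.  ] shift in target frame [ 1.   0.1 67.7]
```

>>> {"method": "jog_arm", "body": {"rows": [{"x": 1, "y": 0, "z": 25, "ax": 0, "ay": 0, "az": 0, "fingers": 0}, {"x": 0, "y": 0, "z": 25, "ax": 0, "ay": 0, "az": 0, "fingers": 0}, {"x": 0, "y": 0, "z": 17, "ax": 0, "ay": 0, "az": 0, "fingers": 0}, {"x": 0, "y": 0, "z": 0, "ax": 0, "ay": 0, "az": 0, "fingers": 0}, {"x": -12, "y": 0, "z": 0, "ax": 0, "ay": 0, "az": 0, "fingers": 0}, {"x": -14, "y": 0, "z": 0, "ax": 0, "ay": 0, "az": 0, "fingers": 0}, {"x": -14, "y": 0, "z": 0, "ax": 0, "ay": 0, "az": 0, "fingers": 0}, {"x": -12, "y": 0, "z": 0, "ax": 0, "ay": 0, "az": 0, "fingers": 0}]}}

```text
t: 12.65
eef_pos: [0.5651, -0.1049, 0.2665]
tool_rot: [0.001, 1.0, -0.028, 0.002]
contact_force: [1.9, -0.1, 0.7]
gripper_width: -0.002
grasp_force: 0.5
```

>>> {"method": "jog_arm", "body": {"rows": [{"x": -9, "y": 0, "z": 0, "ax": 0, "ay": 0, "az": 0, "fingers": 0}, {"x": -9, "y": 0, "z": 0, "ax": 0, "ay": 0, "az": 0, "fingers": 0}, {"x": -8, "y": 0, "z": 2, "ax": 0, "ay": 0, "az": 0, "fingers": 0}, {"x": -8, "y": 0, "z": 3, "ax": 0, "ay": 0, "az": 0, "fingers": 0}, {"x": -7, "y": 0, "z": 4, "ax": 0, "ay": 0, "az": 0, "fingers": 0}, {"x": -7, "y": 0, "z": 5, "ax": 0, "ay": 0, "az": 0, "fingers": 0}, {"x": -6, "y": 0, "z": 6, "ax": 0, "ay": 0, "az": 0, "fingers": 0}, {"x": -6, "y": 0, "z": 6, "ax": 0, "ay": 0, "az": 0, "fingers": 0}]}}

```text
t: 13.45
eef_pos: [0.5051, -0.1016, 0.2378]
tool_rot: [0.001, 1.0, -0.028, -0.0]
contact_force: [0.7, 1.0, -0.8]
gripper_width: -0.004
grasp_force: 0.3
```

Run:
```python
from h import *;from station import bot
go(bot,[.492,-.1007,.208],-3.2)
s=bot.read_camera("side")
B=cv2.resize(s["pixels"][80:200,220:340],None,fx=4,fy=4,interpolation=cv2.INTER_CUBIC)
cv2.imwrite("pics/s7.png",cv2.cvtColor(B,cv2.COLOR_RGB2BGR))
```

```text
t 13.45 pos [ 0.5051 -0.1016  0.2378] yaw -3.21 tilt 0.11 q [ 0.39  0.23 -0.36  1.91  0.1   1.02 -1.64] F [ 0.71  0.96 -0.77] w -0.004 gf 0.3
shift mm [-13.1  -0.2  29.8]
turn deg [ 0.11  0.01 -0.01] shift in target frame [-13.1  -0.2  29.8]
```

View pics/s7.png

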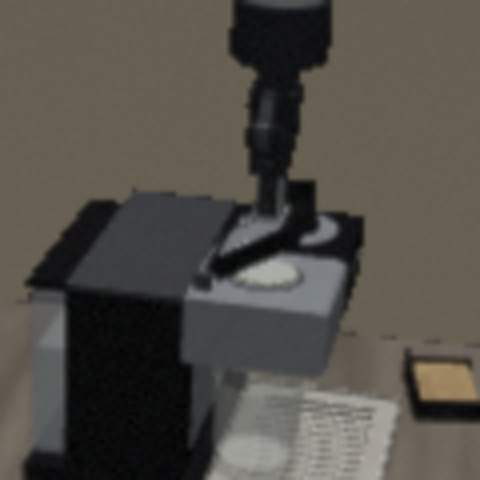

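The lid is about 30° from shut, running from (215,270) to (290,230), with the fingers on its upper face. Now I press it down.

>>> {"method": "jog_arm", "body": {"rows": [{"x": -4, "y": 0, "z": 7, "ax": 0, "ay": 0, "az": 0, "fingers": 0}, {"x": -4, "y": 0, "z": 7, "ax": 0, "ay": 0, "az": 0, "fingers": 0}, {"x": -3, "y": 0, "z": 7, "ax": 0, "ay": 0, "az": 0, "fingers": 0}, {"x": -2, "y": 0, "z": 6, "ax": 0, "ay": 0, "az": 0, "fingers": 0}, {"x": 0, "y": 0, "z": 4, "ax": 0, "ay": 0, "az": 0, "fingers": 0}, {"x": 0, "y": 0, "z": 1, "ax": 0, "ay": 0, "az": 0, "fingers": 0}, {"x": 0, "y": 0, "z": 0, "ax": 0, "ay": 0, "az": 0, "fingers": 0}, {"x": 0, "y": 0, "z": 0, "ax": 0, "ay": 0, "az": 0, "fingers": 0}]}}

```text
t: 14.3
eef_pos: [0.4923, -0.101, 0.2066]
tool_rot: [0.001, 1.0, -0.028, -0.001]
contact_force: [-3.4, -0.3, 4.5]
gripper_width: -0.001
grasp_force: 2.3
```

Run:
```python
from h import *;from station import bot
st(bot)
```

```text
t 14.3 pos [ 0.4923 -0.101   0.2066] yaw -3.21 tilt 0.13 q [ 0.39  0.25 -0.36  1.97  0.11  0.95 -1.65] F [-3.42 -0.27  4.53] w -0.001 gf 2.33
```

>>> {"method": "jog_arm", "body": {"rows": [{"x": 0, "y": 0, "z": 1, "ax": 0, "ay": 0, "az": 0, "fingers": 0}, {"x": 0, "y": 0, "z": 1, "ax": 0, "ay": 0, "az": 0, "fingers": 0}, {"x": 0, "y": 0, "z": 1, "ax": 0, "ay": 0, "az": 0, "fingers": 0}, {"x": 0, "y": 0, "z": 0, "ax": 0, "ay": 0, "az": 0, "fingers": 0}, {"x": 0, "y": 0, "z": 0, "ax": 0, "ay": 0, "az": 0, "fingers": 0}, {"x": 0, "y": 0, "z": 0, "ax": 0, "ay": 0, "az": 0, "fingers": 0}, {"x": 0, "y": 0, "z": 0, "ax": 0, "ay": 0, "az": 0, "fingers": 0}, {"x": 0, "y": 0, "z": 0, "ax": 0, "ay": 0, "az": 0, "fingers": 0}]}}

```text
t: 15.1
eef_pos: [0.4924, -0.101, 0.2061]
tool_rot: [0.001, 1.0, -0.028, -0.0]
contact_force: [-13.1, 1.8, 26.7]
gripper_width: 0.005
grasp_force: 13.5
```

Run:
```python
from h import *;from station import bot
st(bot)
```

```text
t 15.1 pos [ 0.4924 -0.101   0.2061] yaw -3.23 tilt 0.17 q [ 0.39  0.25 -0.36  1.97  0.11  0.95 -1.65] F [-13.13   1.77  26.74] w 0.005 gf 13.52
```

The lid is shut: its top is at 0.206 and it pushes back firmly. Next I rise and look at the dial.

>>> {"method": "jog_arm", "body": {"rows": [{"x": 0, "y": 0, "z": -20, "ax": 0, "ay": 0, "az": 0, "fingers": 0}, {"x": 0, "y": 0, "z": -45, "ax": 0, "ay": 0, "az": 0, "fingers": 0}, {"x": 0, "y": 10, "z": -45, "ax": 0, "ay": 0, "az": 0, "fingers": 45}, {"x": 0, "y": 25, "z": -5, "ax": 0, "ay": 0, "az": 0, "fingers": 45}, {"x": 0, "y": 25, "z": 0, "ax": 0, "ay": 0, "az": 0, "fingers": 45}, {"x": 0, "y": 25, "z": 0, "ax": 0, "ay": 0, "az": 0, "fingers": 45}, {"x": 0, "y": 10, "z": 0, "ax": 0, "ay": 0, "az": 0, "fingers": 45}, {"x": 0, "y": 0, "z": 0, "ax": 0, "ay": 0, "az": 0, "fingers": 45}]}}

```text
t: 15.9
eef_pos: [0.4873, -0.1968, 0.3183]
tool_rot: [0.001, 1.0, -0.029, -0.0]
contact_force: [-0.1, -0.9, -0.4]
gripper_width: 0.527
grasp_force: 0.0
```

Run:
```python
from h import *;from station import bot
go(bot,[.4979,-.2111,.30],36)
c=bot.read_camera("wrist");pickle.dump(c,open("w8.pkl","wb"))
p=proj(c,[.4979,-.2111,.22]);print(p,proj(c,[.4979,-.2111,.19]),proj(c,[.4979,-.2111,.231]))
x,y=p.astype(int);x0=x-100;y0=max(y-110,0);print(x0,y0)
cv2.imwrite("pics/w8.png",cv2.cvtColor(cv2.resize(c["pixels"][y0:y0+190,x0:x0+260],None,fx=3,fy=3,interpolation=cv2.INTER_CUBIC),cv2.COLOR_RGB2BGR))
```

```text
t 15.9 pos [ 0.4873 -0.1968  0.3183] yaw -3.36 tilt 0.11 q [ 0.52  0.17 -0.29  1.78  0.05  1.19 -1.42] F [-0.08 -0.86 -0.39] w 0.527 gf 0.0
shift mm [11.5 13.6 18.4]
turn deg [  0.1    0.04 -39.36] shift in target frame [ 0.2 17.8 18.3]
[272.8413 177.4149] [271.1069 167.6097] [273.5796 181.5889]
172 67
```

View pics/w8.png

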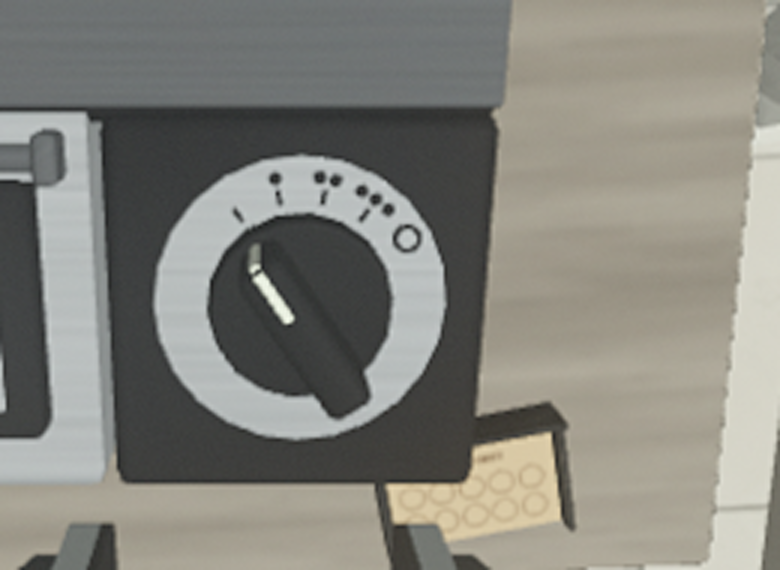

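Run:
```python
from h import *
c=pickle.load(open("w8.pkl","rb"));z=lambda u,v,h:atz(c,172+u/3,67+v/3,h)
a,b=z(256,270,.231),z(290,321,.231);print(a,b,np.degrees(np.arctan2(*(a-b)[[1,0]])))
print("ring",z(300,297,.19),"skirt",z(299,304,.201),"bar mid",z(303.5,337,.231),"len",np.linalg.norm(z(257,270,.231)-z(350,405,.231)))
m=np.array(z(300,297,.19))
for p in((239,215),(280,198),(323,197),(366,213),(407,238)):
    q=z(*p,.19)-m;print(np.degrees(np.arctan2(q[1],q[0])))
```

```text
[ 0.5174 -0.2     0.231 ] [ 0.504  -0.2077  0.231 ] 29.8277469144483
ring [ 0.4993 -0.2119  0.19  ] skirt [ 0.5002 -0.2112  0.201 ] bar mid [ 0.4997 -0.2109  0.231 ] len 0.042412762458387245
33.05549552331237
8.595033190769918
-15.097850899209586
-40.14442405776051
-63.57324028931507
```

The dial is at rest with its pointer at about 30–31° in the world frame, and its centre is at about (0.4995, -0.2113). I'll align the tool with the bar.

>>> {"method": "jog_arm", "body": {"rows": [{"x": 0, "y": 0, "z": 0, "ax": 0, "ay": 0, "az": -6.9, "fingers": 45}, {"x": 0, "y": 0, "z": 0, "ax": 0, "ay": 0, "az": -6.9, "fingers": 45}, {"x": 0, "y": 0, "z": 0, "ax": 0, "ay": 0, "az": -6.9, "fingers": 45}, {"x": 0, "y": 0, "z": 0, "ax": 0, "ay": 0, "az": -6.9, "fingers": 45}, {"x": 0, "y": 0, "z": 0, "ax": 0, "ay": 0, "az": -6.8, "fingers": 45}, {"x": 2.5, "y": 18, "z": 15, "ax": 0, "ay": 0, "az": 0, "fingers": 45}, {"x": 0, "y": 0, "z": 15, "ax": 0, "ay": 0, "az": 0, "fingers": 45}, {"x": 0, "y": 0, "z": 0, "ax": 0, "ay": 0, "az": 0, "fingers": 45}]}}

```text
t: 16.75
eef_pos: [0.4982, -0.2078, 0.2867]
tool_rot: [-0.001, 0.963, 0.27, -0.002]
contact_force: [-0.1, 0.1, 0.2]
gripper_width: 0.525
grasp_force: 0.0
```

Run:
```python
from h import *;from station import bot
go(bot,[.4995,-.2113,.206],31)
c=bot.read_camera("wrist");pickle.dump(c,open("w9.pkl","wb"))
g=c["pixels"].astype(int)
# white pointer line on dark bar near projected bar top
ends=[proj(c,np.array([.4995,-.2113,.231])+r*np.array([np.cos(np.radians(31)),np.sin(np.radians(31)),0])) for r in(.003,.023)];print(ends)
y1,y0=int(ends[0][1])+8,int(ends[1][1])-14;x0,x1=int(min(e[0] for e in ends))-25,int(max(e[0] for e in ends))+25
m=np.zeros(g.shape[:2],np.uint8);m[y0:y1,x0:x1]=(g.min(2)>120)[y0:y1,x0:x1]
n,l,S,ce=cv2.connectedComponentsWithStats(m)
for i in range(1,n):
    if S[i,4]>15:
        v,u=np.nonzero(l==i);L=cv2.fitLine(np.c_[u,v].astype(np.float32),2,0,.01,.01).ravel()
        A=atz(c,*(L[2:]),.231);B=atz(c,*(L[2:]+10*L[:2]),.231);d=(B-A);print(S[i],ce[i],A,np.degrees(np.arctan2(d[1],d[0])))
```

```text
t 16.75 pos [ 0.4982 -0.2078  0.2867] yaw 31.31 tilt 0.19 q [ 0.57  0.23 -0.34  1.79  0.08  1.14 -0.82] F [-0.13  0.08  0.21] w 0.525 gf 0.0
shift mm [-0.5  3.8 80.7]
turn deg [-0.11  0.15  0.31] shift in target frame [-0.7  3.7 80.7]
[array([261.1602, 208.3135]), array([261.4803, 179.4972])]
[236 165  10   6  32] [239.0312 166.5312] [ 0.5191 -0.1828  0.231 ] -37.68210365931069
[274 165  12   9  48] [281.5    167.2083] [ 0.5328 -0.206   0.231 ] -86.44753867219308
[259 171   4  12  36] [260.1667 176.5   ] [ 0.5205 -0.1977  0.231 ] -145.1501318179209
[258 184   5  21 104] [260.0192 194.0962] [ 0.5102 -0.2039  0.231 ] 31.217342663588827
```

The pointer measures 31.2°, so the alignment is good. I'll descend and grip.

>>> {"method": "jog_arm", "body": {"rows": [{"x": -0.5, "y": 3, "z": 15, "ax": 0, "ay": 0, "az": 0, "fingers": 45}, {"x": 0, "y": 0, "z": 18, "ax": 0, "ay": 0, "az": 0, "fingers": 45}, {"x": 0, "y": 0, "z": 18, "ax": 0, "ay": 0, "az": 0, "fingers": 45}, {"x": 0, "y": 0, "z": 16, "ax": 0, "ay": 0, "az": 0, "fingers": 45}, {"x": 0, "y": 0, "z": 10, "ax": 0, "ay": 0, "az": 0, "fingers": 45}, {"x": 0, "y": 0, "z": 3.5, "ax": 0, "ay": 0, "az": 0, "fingers": 45}, {"x": 0, "y": 0, "z": 0, "ax": 0, "ay": 0, "az": 0, "fingers": 45}, {"x": 0, "y": 0, "z": 0, "ax": 0, "ay": 0, "az": 0, "fingers": 45}]}}

```text
t: 17.6
eef_pos: [0.5006, -0.2127, 0.2092]
tool_rot: [0.001, 0.963, 0.269, 0.0]
contact_force: [-0.7, -0.3, -0.0]
gripper_width: 0.528
grasp_force: 0.0
```

Run:
```python
from h import *;from station import bot
go(bot,[.4993,-.2108,.206],31.2)
```

```text
t 17.6 pos [ 0.5006 -0.2127  0.2092] yaw 31.2 tilt 0.16 q [ 0.56  0.31 -0.34  1.88  0.12  0.98 -0.85] F [-0.68 -0.32 -0.02] w 0.528 gf 0.0
shift mm [-0.2 -2.3  3.2]
turn deg [ 0.16 -0.01  0.  ] shift in target frame [-0.2 -2.3  3.2]
```

>>> {"method": "jog_arm", "body": {"rows": [{"x": 0, "y": -2, "z": 3, "ax": 0, "ay": 0, "az": 0, "fingers": 45}, {"x": 0, "y": 0, "z": 0, "ax": 0, "ay": 0, "az": 0, "fingers": 30}, {"x": 0, "y": 0, "z": 0, "ax": 0, "ay": 0, "az": 0, "fingers": 18}, {"x": 0, "y": 0, "z": 0, "ax": 0, "ay": 0, "az": 0, "fingers": 6}, {"x": 0, "y": 0, "z": 0, "ax": 0, "ay": 0, "az": 0, "fingers": 2}, {"x": 0, "y": 0, "z": 0, "ax": 0, "ay": 0, "az": 0, "fingers": 2}, {"x": 0, "y": 0, "z": 0, "ax": 0, "ay": 0, "az": 0, "fingers": 2}, {"x": 0, "y": 0, "z": 0, "ax": 0, "ay": 0, "az": 0, "fingers": 2}], "force": 80}}

```text
t: 18.4
eef_pos: [0.4988, -0.2105, 0.2057]
tool_rot: [0.001, 0.963, 0.269, -0.0]
contact_force: [-3.8, 1.6, 5.3]
gripper_width: 0.133
grasp_force: 78.8
```

```bash
cat >> h.py <<'E'
def ptr(bot):
    o=st(bot);print("torque",o["torque"].round(2))
    c=bot.read_camera("wrist");g=c["pixels"].astype(int);m=np.zeros(g.shape[:2],np.uint8)
    r=Rq(o["tool_rot"]);C=np.array([.4995,-.211,.231]);x=r.apply([1,0,0])
    E=[proj(c,C+k*x) for k in(.0,.024)];x0,x1=int(min(E[0][0],E[1][0])-30),int(max(E[0][0],E[1][0])+30);y0,y1=int(min(E[0][1],E[1][1])-10),int(max(E[0][1],E[1][1])+10)
    m[y0:y1,x0:x1]=(g.min(2)>120)[y0:y1,x0:x1];n,l,S,ce=cv2.connectedComponentsWithStats(m)
    for i in range(1,n):
        if S[i,4]>15:
            v,u=np.nonzero(l==i);L=cv2.fitLine(np.c_[u,v].astype(np.float32),2,0,.01,.01).ravel()
            A=atz(c,*L[2:],.231);d=atz(c,*(L[2:]-10*L[:2]*np.sign(L[1])),.231)-A;print(S[i],A,"ang",np.degrees(np.arctan2(d[1],d[0])).round(1))
E
python3 - <<'E'
from h import *;from station import bot
ptr(bot)
E
```

```text
t 18.4 pos [ 0.4988 -0.2105  0.2057] yaw 31.2 tilt 0.08 q [ 0.56  0.31 -0.34  1.89  0.12  0.97 -0.86] F [-3.76  1.56  5.26] w 0.133 gf 78.77
torque [ 0.51  0.75 -0.07]
[253 222   7  17  91] [ 0.5208 -0.1977  0.231 ] ang 31.2
[226 240  14  49 450] [ 0.5032 -0.1971  0.231 ] ang 26.5
[273 240  13  38 376] [ 0.5146 -0.2127  0.231 ] ang 38.4
[253 242   7  32 222] [ 0.5101 -0.2042  0.231 ] ang 31.2
[275 279  11  10  65] [ 0.5049 -0.2186  0.231 ] ang -12.2
```

Gripped, with the pointer at 31.2°. I turn clockwise by a first part.

>>> {"method": "jog_arm", "body": {"rows": [{"x": 0, "y": 0, "z": 0, "ax": 0, "ay": 0, "az": 4, "fingers": 2}, {"x": 0, "y": 0, "z": 0, "ax": 0, "ay": 0, "az": 7, "fingers": 2}, {"x": 0, "y": 0, "z": 0, "ax": 0, "ay": 0, "az": 7, "fingers": 2}, {"x": 0, "y": 0, "z": 0, "ax": 0, "ay": 0, "az": 7, "fingers": 2}, {"x": 0, "y": 0, "z": 0, "ax": 0, "ay": 0, "az": 7, "fingers": 2}, {"x": 0, "y": 0, "z": 0, "ax": 0, "ay": 0, "az": 7, "fingers": 2}, {"x": 0, "y": 0, "z": 0, "ax": 0, "ay": 0, "az": 6, "fingers": 2}, {"x": 0, "y": 0, "z": 0, "ax": 0, "ay": 0, "az": 0, "fingers": 2}]}}

```text
t: 19.25
eef_pos: [0.4988, -0.2111, 0.2057]
tool_rot: [0.001, 0.993, -0.121, -0.0]
contact_force: [-3.3, 1.0, 6.3]
gripper_width: 0.138
grasp_force: 78.7
```

Run:
```python
from h import *;from station import bot
ptr(bot)
```

```text
t 19.25 pos [ 0.4988 -0.2111  0.2057] yaw -13.88 tilt 0.13 q [ 0.45  0.3  -0.2   1.89  0.07  0.96 -1.6 ] F [-3.32  1.05  6.33] w 0.138 gf 78.72
torque [0.21 0.72 0.12]
[253 223   7  16  99] [ 0.5236 -0.2177  0.231 ] ang -15.3
[225 239  16  50 518] [ 0.5119 -0.2048  0.231 ] ang -19.4
[273 239  11  50 433] [ 0.5079 -0.2233  0.231 ] ang -11.3
[253 242   7  32 223] [ 0.5117 -0.2146  0.231 ] ang -14.0
```

Tool and pointer turn together (-13.9° and -14.0°). The target is -37.5°, another 23.7° to go.

>>> {"method": "jog_arm", "body": {"rows": [{"x": 0, "y": 0, "z": 0, "ax": 0, "ay": 0, "az": 6, "fingers": 2}, {"x": 0, "y": 0, "z": 0, "ax": 0, "ay": 0, "az": 6, "fingers": 2}, {"x": 0, "y": 0, "z": 0, "ax": 0, "ay": 0, "az": 6, "fingers": 2}, {"x": 0, "y": 0, "z": 0, "ax": 0, "ay": 0, "az": 4, "fingers": 2}, {"x": 0, "y": 0, "z": 0, "ax": 0, "ay": 0, "az": 1.7, "fingers": 2}, {"x": 0, "y": 0, "z": 0, "ax": 0, "ay": 0, "az": 0, "fingers": 2}, {"x": 0, "y": 0, "z": 0, "ax": 0, "ay": 0, "az": 0, "fingers": 2}, {"x": 0, "y": 0, "z": 0, "ax": 0, "ay": 0, "az": 0, "fingers": 2}]}}

```text
t: 20.1
eef_pos: [0.4986, -0.2113, 0.2057]
tool_rot: [0.001, 0.947, -0.321, 0.0]
contact_force: [-2.9, 0.1, 6.0]
gripper_width: 0.14
grasp_force: 78.8
```

>>> {"method": "jog_arm", "body": {"rows": [{"x": 0, "y": 0, "z": 0, "ax": 0, "ay": 0, "az": 0, "fingers": 2}, {"x": 0, "y": 0, "z": 0, "ax": 0, "ay": 0, "az": 0, "fingers": 2}, {"x": 0, "y": 0, "z": 0, "ax": 0, "ay": 0, "az": 0, "fingers": 2}, {"x": 0, "y": 0, "z": 0, "ax": 0, "ay": 0, "az": 0, "fingers": 2}, {"x": 0, "y": 0, "z": 0, "ax": 0, "ay": 0, "az": 0, "fingers": 2}, {"x": 0, "y": 0, "z": 0, "ax": 0, "ay": 0, "az": 0, "fingers": 2}, {"x": 0, "y": 0, "z": 0, "ax": 0, "ay": 0, "az": 0, "fingers": 2}, {"x": 0, "y": 0, "z": 0, "ax": 0, "ay": 0, "az": 0, "fingers": 2}]}}

```text
t: 20.9
eef_pos: [0.4986, -0.2114, 0.2057]
tool_rot: [0.001, 0.947, -0.321, 0.0]
contact_force: [-4.0, 0.7, 5.7]
gripper_width: 0.139
grasp_force: 78.8
```

Run:
```python
from h import *;from station import bot
ptr(bot)
```

```text
t 20.9 pos [ 0.4986 -0.2114  0.2057] yaw -37.4 tilt 0.14 q [ 0.39  0.29 -0.13  1.9   0.05  0.96 -1.98] F [-3.98  0.74  5.74] w 0.139 gf 78.83
torque [0.13 0.91 0.09]
[253 223   7  16  99] [ 0.519  -0.2273  0.231 ] ang -39.3
[273 239  10  50 378] [ 0.5024 -0.2261  0.231 ] ang -34.6
[225 240  16  49 505] [ 0.5132 -0.2106  0.231 ] ang -42.9
[253 242   7  32 222] [ 0.5093 -0.2197  0.231 ] ang -37.4
```

The pointer has turned 68.6° (1.197 rad) and holds steady at a grip of about 79 N, so I'm handing in.

```bash
python3 -c "
from station import bot
print(bot.hand_in())"
```

```text
the job is handed in; nothing more can be done
None
```

The job is handed in with no verdict returned: the tall capsule is in the chamber, the lid is pushed shut, and the gripper still holds the dial at about 1.20 rad (third mark). I viewed 11 pictures, one over the limit of 10.

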